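Load a petri dish into the push-latch drawer of a plate reader

ROBOT

A 6-joint arm with a two-finger parallel gripper is mounted at the origin on the work surface; the furniture and walls round the work are solid. World frame = base frame: x ahead of the robot, y to its left, z up, the work surface at z = 0. Lengths are in m, angles in rad, forces in N, time in s.
With the tool pointing down it reaches from about 0.25 to 0.725 m from the base axis. Payload 4 kg.
Tool frame: the origin (TCP) lies at the very end of the fingers, on their centre line; the grasp point (between the pads) lies 19 mm behind it; z points along the fingers, y is the line along which they close (so a half turn about z gives the same grasp; the last joint's range is limited). The gripper opens to 85 mm and grips with 20 to 120 N. Pads are 22 mm wide; open, the fingers measure 114 mm over their backs; the gripper's body (76 mm by 85 mm) begins 54 mm behind the grasp point. The pads swing forward as they close: fully open they stand 13 mm farther back than shut.
Start: joints at [-1.32, 0.241, 0.005, 1.335, 0, 1.571], TCP at [0.124, -0.484, 0.231] pointing down, gripper open.
Joint ranges: [-2.72, 2.72], [-1.05, 1.87], [-1.09, 1.28], [-1.99, 2.15], [-1.42, 1.44], [-3.14, 3.14]. Speed limits (rad/s): [2.79, 2.79, 3.14, 3.14, 3.14, 3.14].

INTERFACE

Orientations are given as a unit quaternion [x, y, z, w].
In Python, from workcell import bot, vision, workorder gives the robot as it stands.
- The arm moves only by the shell command python3 -m creep 'ROWS' [OPENING]. ROWS is JSON, a list of rows, each a list of 2 entries, a list of its own where there are three numbers: the shift along the tool's x, y, z in mm, then the turn, a rotation vector about the tool's x, y, z in rad. In form: [[[dx, dy, dz], [wx, wy, wz]], ...]. A call has 1 to 12 rows; each row shifts and turns the commanded pose from where the row before left it, along the tool's axes as they then stand; what a row does not reach is not made up. A row lasts 1/8 s, in which the tool goes at most 62.5 mm and 10.7 degrees, less where a joint would pass 70% of its speed; a pose out of reach is approached as far as the arm can. A call is refused whole if a number of a shift passes 62.5 or a number of a turn 0.188, either way. A call with a gripper value outside its range is refused whole. OPENING is the finger opening in mm, from 0 to 85.4, set as the call begins (- or left out, the last holds). The fingers move at their own pace and stop on an object; the grip force is fixed at half the most. Time passes only in rows, so rows that do not move let the fingers close. It gives the time, the measured TCP pose, the force, the opening and the grip force at its end, in the units of the state.
- bot.get_obs(): the state, without advancing time (a new reading comes with each control period).
- vision.camera(name): name is "scene" or "top" or "wrist"; returns a dict with "image" (384x512x3 uint8, blue, green, red), "z_map" (384x512 float32, m along the optical axis (not along the pixel's ray), 0 where there is no reading), "K" (3x3 intrinsics, pixels), "rvec" (rotation vector, rad) and "tvec" (3), from world to camera coordinates, as OpenCV has them; the wrist camera has in their place "tool_from_camera" (4x4, takes a point from camera to tool coordinates, whose origin is the TCP and whose axes are the flange's). Camera axes: x right, y down, z forward; pixel columns grow to the right and rows downward; lengths in m; the calibration is good to about 2 mm. A picture is of the moment at which its call begins: read the wrist's pose just before it.
- workorder.job_done(): hands the job in; it is judged then, once.
Trained networks look in a picture, given as the dict that the camera call returned (one of the last four; its "shot" number tells which), for a name from the list of things; names that differ only in an ending like _2 or _b are one class to them, and where a whole thing is asked for, a point or a joint stands for the part that bears it (a point fixed in the world has none). Each returns a list of dicts, best first, with "score" (0 to 1); they miss things now and then, are a little off and sometimes report something else, mostly with a low value. They report only what shows in the picture. A call takes as long as a camera call. They do not tell look-alikes from the thing itself.
- vision.spot_in(picture, query): "position" ([column, row] in pixels, amid what is visible of it).
- vision.place_of(picture, query): "position" ([column, row] in pixels: a listed point, or the origin of a listed thing).
The state is a dict: "clock": time; "joint_pos": joint angles; "joint_vel": joint speeds; "tau": joint torques, N m; "eef_pos": TCP position; "tool_rot": TCP orientation; "ft_force": force on the tool from outside, world axes, zero at the start; "ft_torque": the same for the moment, N m; "grip_width": finger opening in m; "grasp_force": force on a finger pad.
Only numpy, scipy, OpenCV 4.12 (cv2) and the standard library are available. Lean on these libraries where they do the work, as an engineer would, in place of code of your own. Each camera call takes 0.05 s, during which the arm holds its last target. There are 200 camera calls.

TASK

Load the petri dish into the plate reader: press the front of its sample drawer in once to release the push latch and, keeping your finger on it, let the drawer glide all the way out rather than spring open. Lower the dish, right side up, into the ring in the drawer so that it lies flat in it before you let go, then push the drawer in until it latches shut again and let go of it. Push gently, never hard, and leave everything else on the bench where it is.

Things in the scene. Friction and masses are not known exactly. Their poses are not given: they have to be found in the camera images.
- reader: Plate reader, a low white instrument fixed to the bench, 200 mm deep, 184 wide, 76 high, towards the back a sloping console with a dark screen up to 120 mm high. Origin on the bench under it; local +x points to its back, the front face of its body is 101 mm towards local -x. The drawer slides out of the front along local -x, pushed by a spring: 5 N when shut, 2 N when out.
- drawer (a joint): Drawer travel (m), + outwards: 0 latched (start), 0.090 fully out. The push latch trips when pushed in far enough past 0: by 5.5 to 12.5 mm, different in each reader, and for freeing and catching, not to be seen; a rigid stop is 0.8 mm behind. A shorter push does nothing. Latched, it is freed and follows the finger (let go it flies out at over 0.35 m/s; keep under 0.3). Open, it is caught at 0.
- drawer_front (a point): Middle of the flat outer face of the drawer front, 38 mm up, on a dark ribbed push pad; axes as the reader, moves with the drawer. The front is a grey upright plate 134 mm wide, 9 to 63 mm above the bench, 10 thick. Its face is 25 mm off the body when latched. Pushed slowly it yields at 5 to 6 N; a steep rise above that tells the stop, so the latch has tripped. Stay below 15 N.
- drawer_seat (a point): Centre of the place for the dish on the flat drawer plate, 30 mm above the bench, 51 mm behind the drawer's face; axes as the reader, moves with the drawer. Two blue arcs, 6 mm high, 33.4 mm inner radius, stand before and behind it; to both sides (local y) the ring is open over 44 mm for the fingers, the plate flat to 55 mm. Fully out, it is 64 mm before the body.
- dish: Clear petri dish with its lid on and pale agar inside, 64 mm across the lid, 16 mm high; the bottom is 60 mm across, the lid reaches down to 3 mm above the underside. Origin at the centre of its underside, z up; it stands loose on the bench to the right of the reader, and weighs about 40 g.
- label_tape: Roll of beige label tape lying flat, 96 mm across, 25 mm high, loose; origin at the centre of its underside. Bystander.
- beaker: Empty glass beaker, 70 mm across, 92 mm high, loose; origin at the centre of its underside. Bystander.
- wash_bottle: White wash bottle with red cap and bent red spout, 230 mm high, loose; origin at the centre of its underside. Bystander.
- marker: Black and white marker pen lying on the bench, 135 mm long, loose. Bystander.
- forceps: Steel forceps lying on the bench, 128 mm long, loose. Bystander.
Things that resemble listed ones, but are neither listed nor needed, are in the scene too. There is more than one size of the dish; the one meant has the size given above.

How it is judged:
On the way, in this order (a step that is already met when the one before it is completed fails the run):
1. the latch is released and the drawer is fully out (beyond 80 mm) (value of joint drawer above 0.08 m), for 0.2 s.
2. the dish, still held by the fingers, lies in the ring of the open drawer: within 4 mm of the centre and 2.5 mm of the plate (horizontal distance between dish and drawer_seat below 0.004 m and z of dish in the frame of drawer_seat below 0.0025 m and value of joint drawer above 0.06 m and contact force between the fingers and dish above 0.3 N), for 0.1 s.
At the end, for the whole second after the job is handed in: The drawer stays latched shut by itself (within 2.5 mm of its latched position), and the dish lies flat at rest in the ring: within 3 mm of its centre, within 2 mm of the plate, tilted less than 0.06 rad (value of joint drawer between -0.0025 and 0.0025 m and horizontal distance between dish and drawer_seat below 0.003 m and z of dish in the frame of drawer_seat below 0.002 m and angle between dish's own z axis and vertical below 0.06 rad and linear speed of dish below 0.01 m/s); the robot touches nothing.
It fails at once if the robot pushes on the reader or its drawer with more than 15 N (contact force between any of the fingers, the arm and reader above 15 N).
It fails at once if the dish is pressed on the drawer with more than 30 N (contact force between dish and reader above 30 N).
It fails at once if the drawer springs out faster than 0.3 m/s (velocity of joint drawer above 0.3 m/s).
It fails at once if the dish is tipped by more than 0.5 rad (angle between dish's own z axis and vertical above 0.5 rad).
It fails at once if a bystander is moved more than 20 mm (distance of any of label_tape, beaker, wash_bottle, marker, forceps from where it was at the start of the episode above 0.02 m).
It also fails if it takes over 72 s, if anything falls off the work surface, if the arm or the gripper's body presses on something with over 40 N, if the wrist force passes 120 N, or if a joint passes its speed limit or range.

## Working session

There is one attempt and no reset: what is moved stays moved. The work goes in short steps, Python scripts to look and compute and a shell command to move; the robot and the scene stay as the last step left them, time stands still between calls to the robot, and variables do not carry over. Pictures are saved under pics/ and viewed, at most 10 in all, crops included, and the job is handed in when it is done.

```bash
mkdir -p pics; cat > h.py <<'E'
import numpy as np, cv2
from scipy.spatial.transform import Rotation as R
from workcell import bot, vision, workorder
def w2c(p):
    return cv2.Rodrigues(np.array(p['rvec'],float))[0], np.array(p['tvec'],float).ravel()
def cam_pose(p,obs=None):
    """returns Rwc, origin"""
    if 'rvec' in p and p['rvec'] is not None:
        Rm,t=w2c(p); return Rm.T,-Rm.T@t
    T=np.array(p['tool_from_camera']); Rt=R.from_quat(obs['tool_rot']).as_matrix()
    return Rt@T[:3,:3], Rt@T[:3,3]+np.array(obs['eef_pos'])
def ray(p,px,z,obs=None):
    Rc,o=cam_pose(p,obs); d=Rc@np.linalg.inv(p['K'])@np.array([px[0],px[1],1.])
    return o+d*(z-o[2])/d[2]
def cloud(p,obs=None):
    Rc,o=cam_pose(p,obs); K=np.array(p['K']); h,w=p['z_map'].shape
    u,v=np.meshgrid(np.arange(w),np.arange(h)); z=p['z_map']
    c=np.stack([(u-K[0,2])/K[0,0]*z,(v-K[1,2])/K[1,1]*z,z],-1)
    return c@Rc.T+o
E
python3 - <<'E'
from h import *
np.set_printoptions(precision=4,suppress=True)
o=bot.get_obs();print(o['clock'],o['eef_pos'],o['tool_rot'],o['ft_force'])
ims=[]
for n in ['top','scene']:
    p=vision.camera(n); ims.append(p['image']); cv2.imwrite(f'pics/{n}0.png',p['image'])
    print(n,cam_pose(p)[1])
    for q,z in [('reader',0),('drawer_front',.038),('drawer_seat',.03),('dish',0),('label_tape',0),('beaker',0),('wash_bottle',0),('marker',0),('forceps',0)]:
        for d in vision.place_of(p,q)[:4]:
            print(q,round(d['score'],2),np.round(d['position']),ray(p,d['position'],z))
cv2.imwrite('pics/a.png',cv2.resize(np.vstack(ims),(448*1,672))[:600] if 0 else cv2.resize(ims[0],(800,600)))
cv2.imwrite('pics/b.png',cv2.resize(ims[1],(800,600)))
E
```

```text
0.0 [ 0.1239 -0.4837  0.2304] [ 0.9921  0.1251 -0.0001 -0.0011] [-0.3004 -0.5334 -0.3089]
top [ 0.3585 -0.1123  1.1119]
reader 0.55 [239. 154.] [ 0.6538 -0.0307  0.    ]
drawer_front 0.82 [241. 200.] [ 0.5182 -0.0424  0.038 ]
drawer_front 0.45 [397. 212.] [ 0.4963 -0.4609  0.038 ]
drawer_seat 0.55 [242. 180.] [ 0.5741 -0.0438  0.03  ]
dish 0.78 [327. 232.] [ 0.4398 -0.2805  0.    ]
dish 0.69 [349. 268.] [ 0.3443 -0.34    0.    ]
dish 0.66 [320. 262.] [ 0.3575 -0.2606  0.    ]
dish 0.58 [241. 182.] [ 0.5726 -0.0399  0.    ]
label_tape 0.82 [336. 179.] [ 0.5898 -0.3044  0.    ]
beaker 0.6 [137. 239.] [0.4071 0.2447 0.    ]
wash_bottle 0.69 [140. 194.] [0.5336 0.2445 0.    ]
marker 0.78 [291. 267.] [ 0.3413 -0.1835  0.    ]
forceps 0.65 [400. 212.] [ 0.5022 -0.4809  0.    ]
scene [ 0.1041 -0.9522  0.9174]
reader 0.85 [292. 165.] [ 0.6509 -0.0256  0.    ]
drawer_front 0.86 [254. 174.] [ 0.516  -0.0492  0.038 ]
drawer_seat 0.68 [270. 168.] [ 0.5726 -0.0391  0.03  ]
dish 0.73 [267. 255.] [ 0.434  -0.2957  0.    ]
dish 0.6 [232. 259.] [ 0.3534 -0.2696  0.    ]
dish 0.59 [239. 286.] [ 0.3365 -0.3467 -0.    ]
label_tape 0.85 [320. 235.] [ 0.5835 -0.2965  0.    ]
beaker 0.61 [185. 139.] [ 0.4103  0.2348 -0.    ]
wash_bottle 0.81 [220. 127.] [ 0.5341  0.2477 -0.    ]
marker 0.62 [220. 126.] [0.534  0.2484 0.    ]
marker 0.61 [214. 234.] [ 0.3428 -0.1741  0.    ]
forceps 0.64 [328. 302.] [ 0.4986 -0.4739  0.    ]
forceps 0.23 [269. 170.] [ 0.5812 -0.0141  0.    ]
```

View pics/a.png

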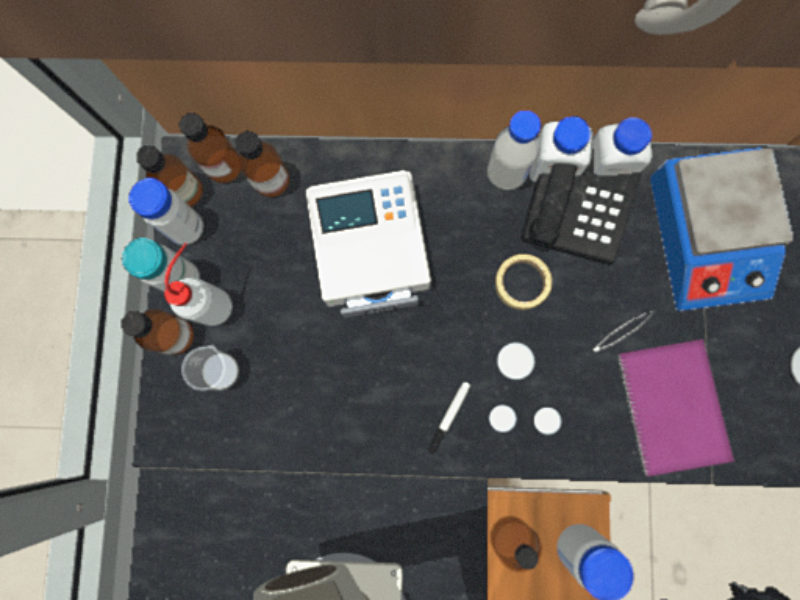

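View pics/b.png

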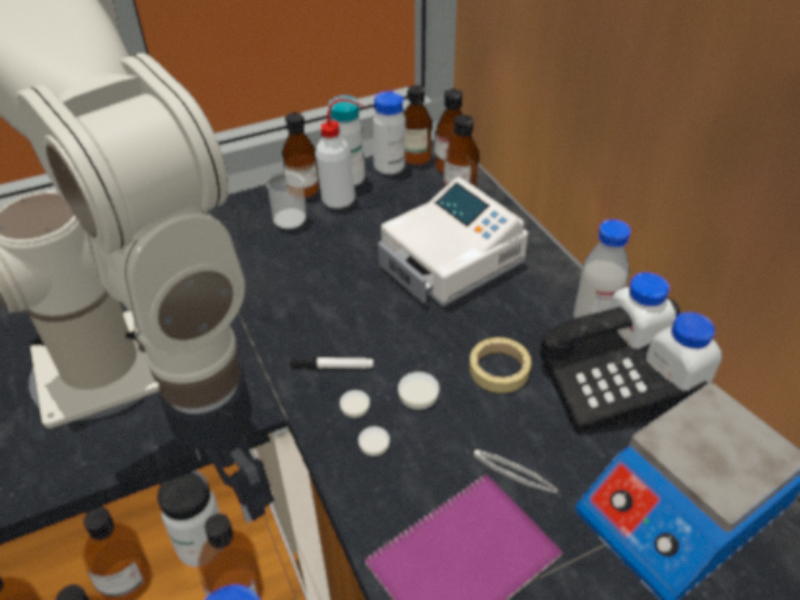

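The top view shows the reader at about (370,240) in the 800-px picture, with its drawer facing the robot. Candidates for the dish, in 512-px top pixels: (330,231), about 65 mm across; (322,267) and (350,269), both about 45 mm; and one cut off at the right edge, (511,234). By size I choose (330,231), and will check it with a crop and measure it.

```bash
python3 - <<'E'
from h import *
np.set_printoptions(precision=4,suppress=True)
p=vision.camera('top'); C=cloud(p); im=p['image']
cv2.imwrite('pics/c.png',cv2.resize(im[205:290,295:375],None,fx=6,fy=6,interpolation=cv2.INTER_CUBIC))
m=((im.min(2)>150)).astype(np.uint8); m[:, :300]=0; m[:205]=0; m[285:]=0; m[:,370:]=0
n,l,s,c=cv2.connectedComponentsWithStats(m)
for i in range(1,n):
    if s[i,4]<60: continue
    k,_=cv2.findContours((l==i).astype(np.uint8),0,1)
    w=np.array([ray(p,q[0],.016)[:2] for q in k[0]])
    (x,y),r=cv2.minEnclosingCircle(w.astype(np.float32))
    A=s[i,4]; ctr=ray(p,c[i],.016); sc=np.linalg.norm(ray(p,c[i]+[1,0],.016)-ctr)
    print(c[i],'ctr',ctr,'diam area',2*np.sqrt(A/np.pi)*sc,'enc',2*r, 'z',np.median(C[l==i][:,2]))
# reader top: z ~ .076
sel=(abs(C[...,2]-.076)<.006)&(C[...,0]>.48)&(C[...,0]<.85)&(abs(C[...,1]+.04)<.17)
P=C[sel][:,:2].astype(np.float32); 
n,l,s,c=cv2.connectedComponentsWithStats(sel.astype(np.uint8)); i=1+np.argmax(s[1:,4]); P=C[l==i][:,:2].astype(np.float32)
print('reader top',cv2.minAreaRect(P), cv2.boxPoints(cv2.minAreaRect(P)), np.median(C[l==i][:,2]))
# drawer front top edge at z .063
sel=(abs(C[...,2]-.058)<.009)&(C[...,0]>.46)&(C[...,0]<.57)&(abs(C[...,1]+.04)<.09)
P=C[sel].astype(np.float32); print(len(P)); 
if len(P)>5: print(cv2.minAreaRect(P[:,:2]),np.median(P,0))
# front edge of the body top: for each column, last row with z>.07
pts=[]
for u in range(212,268,2):
    v=np.where((C[150:215,u,2]>.070)&(C[150:215,u,2]<.085))[0]
    if len(v): pts.append(C[150+v.max(),u])
pts=np.array(pts);print(np.polyfit(pts[:,1],pts[:,0],1),pts[::5])
E
```

```text
[329.7241 230.6184] ctr [ 0.4429 -0.2854  0.016 ] diam area 0.06352760834547935 enc 0.06363449990749359 z 0.01713031784973129
[321.2379 267.2819] ctr [ 0.3442 -0.2629  0.016 ] diam area 0.045306944031439866 enc 0.04536674544215202 z 0.012414154624186713
[349.9698 268.8879] ctr [ 0.3423 -0.3393  0.016 ] diam area 0.04563115920136093 enc 0.04578253626823425 z 0.012061293932047024
reader top ((0.6439315676689148, -0.023240596055984497), (0.19662146270275116, 0.18380485475063324), 11.697855949401855) [[ 0.529   0.0468]
 [ 0.5663 -0.1332]
 [ 0.7588 -0.0933]
 [ 0.7216  0.0867]] 0.07670524158914671
252Traceback (most recent call last):
  File "<stdin>", line 22, in <module>
cv2.error: OpenCV(4.12.0) /io/opencv/modules/imgproc/src/convhull.cpp:143: error: (-215:Assertion failed) total >= 0 && (depth == CV_32F || depth == CV_32S) in function 'convexHull'
```

View pics/c.png

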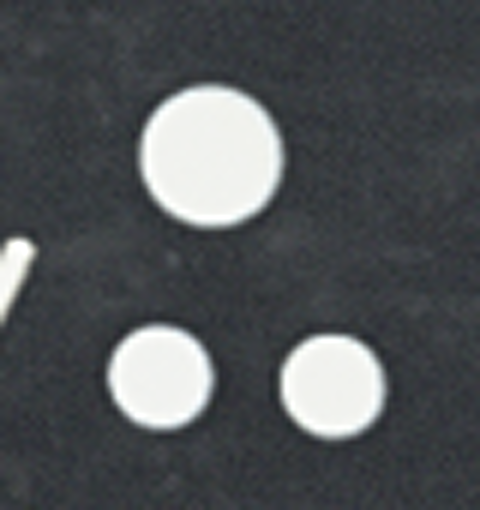

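The crop shows one large dish at about (210,155), i.e. top pixel (330,231), measured 63.5 mm across and 17 mm high, and two 45 mm ones. The large one is the dish. Next I need the reader's pose and yaw.

```bash
python3 - <<'E'
from h import *
np.set_printoptions(precision=4,suppress=True)
p=vision.camera('top'); C=cloud(p); im=p['image'].astype(int)
# front edge of body top (white->): fit from depth per column, and left/right edges per row
def edge(cond,axis,rng,last):
    pts=[]
    for i in rng:
        line=cond[i] if axis else cond[:,i]
        v=np.where(line)[0]
        if len(v):
            k=v.max() if last else v.min()
            pts.append((k,i) if axis else (i,k))
    return pts
z=C[...,2]; T=(z>.071)&(z<.083)&(C[...,0]>.48)&(abs(C[...,1]+.03)<.15)
T=cv2.morphologyEx(T.astype(np.uint8),cv2.MORPH_OPEN,np.ones((3,3)))>0
for nm,ax,rng,last in [('front',0,range(216,266),1),('left',1,range(155,188),0),('right',1,range(150,182),1)]:
    e=edge(T,ax,rng,last); w=np.array([ray(p,q,.076)[:2] for q in e],np.float32)
    vx,vy,x0,y0=cv2.fitLine(w,cv2.DIST_HUBER,0,.001,.001).ravel(); 
    print(nm,np.degrees(np.arctan2(vy,vx)),x0,y0,len(w))
D=(z>.045)&(z<.0685)&(C[...,0]>.46)&(C[...,0]<.56)&(abs(C[...,1]+.04)<.1)
w=C[D].astype(np.float32); print(len(w),np.percentile(w[:,2],[10,50,90]))
w=w[abs(w[:,2]-.063)<.005][:,:2].copy(); print(len(w)); 
vx,vy,x0,y0=cv2.fitLine(w,cv2.DIST_HUBER,0,.001,.001).ravel();print('drawer',np.degrees(np.arctan2(vy,vx)),x0,y0, cv2.minAreaRect(w))
E
```

```text
front -77.97472 0.55069643 -0.042716738 50
left 11.741888 0.57222176 0.053605758 33
right 10.650195 0.61185217 -0.121901914 32
270 [0.0502 0.0622 0.0656]
203
drawer -79.05962 0.5291618 -0.047336355 ((0.5345379114151001, -0.032797835767269135), (0.027666665613651276, 0.1553977131843567), 11.566091537475586)
```

```bash
cat >> h.py <<'E'
def to(target,yaw=None):
    """shift (mm) in tool axes to a world target, and turn about tool z to reader yaw (deg)"""
    o=bot.get_obs(); Rt=R.from_quat(o['tool_rot']).as_matrix()
    s=Rt.T@(np.array(target)-o['eef_pos'])*1000
    x=Rt[:,0]; y0=np.degrees(np.arctan2(x[1],x[0]))
    print('clock',o['clock'],'tcp',np.round(o['eef_pos'],4),'yaw',round(y0,2),'F',np.round(o['ft_force'],2),'shift',np.round(s,1),'wz',None if yaw is None else round(np.radians(y0-yaw),4),'tilt',np.round(Rt[:,2],4))
E
python3 - <<'E'
from h import *
to([.43,-.07,.23],11.4)
p=vision.camera('wrist');print(np.round(p['tool_from_camera'],4),p['K'])
E
```

```text
clock 1.1 tcp [ 0.1241 -0.4844  0.2313] yaw 14.37 F [ 0.24 -0.35  0.43] shift [ 399.2 -325.5    1.3] wz 0.0518 tilt [ 0.  0. -1.]
[[ 6.000e-04 -9.558e-01 -2.941e-01  7.550e-02]
 [ 1.000e+00  6.000e-04  1.000e-04 -9.000e-04]
 [ 1.000e-04 -2.941e-01  9.558e-01 -1.430e-01]
 [ 0.000e+00  0.000e+00  0.000e+00  1.000e+00]] [[324.77952557   0.         254.68712917]
 [  0.         324.77952557 194.02675046]
 [  0.           0.           1.        ]]
```

```bash
python3 -m creep '[[[33,-27,0],[0,0,0.0043]],[[33,-27,0],[0,0,0.0043]],[[33,-27,0],[0,0,0.0043]],[[33,-27,0],[0,0,0.0043]],[[33,-27,0],[0,0,0.0043]],[[33,-27,0],[0,0,0.0043]],[[33,-27,0],[0,0,0.0043]],[[33,-27,0],[0,0,0.0043]],[[33,-27,0],[0,0,0.0043]],[[33,-27,0],[0,0,0.0043]],[[33,-27,0],[0,0,0.0043]],[[33,-27,0],[0,0,0.0043]]]' 0
python3 -m creep '[[[0,0,0],[0,0,0]],[[0,0,0],[0,0,0]],[[0,0,0],[0,0,0]]]'
python3 - <<'E'
from h import *
np.set_printoptions(precision=4,suppress=True)
to([.43,-.07,.23],11.4)
o=bot.get_obs();p=vision.camera('wrist');cv2.imwrite('pics/d.png',p['image'])
for q,z in [('reader',0),('drawer_front',.038),('drawer_seat',.03),('dish',0)]:
    for d in vision.place_of(p,q)[:2]: print(q,round(d['score'],2),np.round(d['position']),ray(p,d['position'],z,o))
C=cloud(p,o); np.save('C.npy',C); z=C[...,2]
D=(abs(z-.063)<.004)&(C[...,0]>.46)&(C[...,0]<.57)&(abs(C[...,1]+.04)<.1)
w=C[D].astype(np.float32)[:,:2].copy()
if len(w)>9: print(len(w),cv2.minAreaRect(w),cv2.boxPoints(cv2.minAreaRect(w)),w.mean(0))
E
```

```text
clock: 2.65
eef_pos: [0.4378, -0.0783, 0.2315]
tool_rot: [0.995, 0.099, 0.0, 0.0]
ft_force: [0.9, -0.6, -0.5]
grip_width: -0.0001
grasp_force: 0.0
clock: 3.02
eef_pos: [0.4363, -0.0803, 0.2313]
tool_rot: [0.995, 0.099, -0.0, 0.0]
ft_force: [0.5, -0.1, 0.6]
grip_width: -0.0002
grasp_force: 0.0
clock 3.025 tcp [ 0.4363 -0.0803  0.2313] yaw 11.33 F [ 0.47 -0.13  0.57] shift [ -4.1 -11.3   1.3] wz -0.0012 tilt [-0.0003 -0.0002 -1.    ]
reader 0.73 [418. 190.] [ 0.4409 -0.2792  0.    ]
drawer_front 0.6 [238.  78.] [ 0.5212 -0.0461  0.038 ]
dish 0.8 [418. 188.] [ 0.4425 -0.2773  0.    ]
dish 0.74 [435. 270.] [ 0.3415 -0.3371  0.    ]
1912 ((0.5339483022689819, -0.043863117694854736), (0.025553416460752487, 0.17383451759815216), 11.448732376098633) [[ 0.5042  0.0388]
 [ 0.5387 -0.1316]
 [ 0.5637 -0.1265]
 [ 0.5292  0.0439]] [ 0.5282 -0.0443]
```

View pics/d.png

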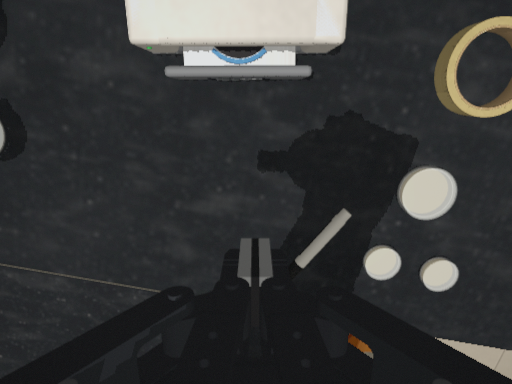

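Wrist view: the drawer front is the grey bar from (165,72) to (311,72), parallel to the picture rows, so the tool yaw is right. The dish is at (428,193), and the marker at (323,238) is clear of the fingers.

```bash
python3 - <<'E'
from h import *
np.set_printoptions(precision=4,suppress=True)
o=bot.get_obs();p=vision.camera('wrist');im=p['image'];C=cloud(p,o)
for u in (190,238,290): print(im[60:84,u].mean(1).astype(int), C[60:84:2,u,2])
print(im[71,158:172].mean(1).astype(int),im[71,304:320].mean(1).astype(int))
for px in [(165,77),(311,77),(238,77),(238,66)]: print(px,ray(p,px,.063,o))
Rt=R.from_quat(o['tool_rot']).as_matrix()
# bar in tool frame
L=(C[...,2]>.055)&(C[...,2]<.068); yy,xx=np.where(L[66:77,150:325]); 
t=((C[66:77,150:325][yy,xx])-o['eef_pos'])@Rt*1000
print(np.percentile(t,[3,20,50,80,97],axis=0))
# body front top edge
for u in (170,300): print(im[38:58,u].mean(1).astype(int), C[38:58:3,u,2])
for px in [(184,52),(296,52),(130,42),(345,42)]: print(px,ray(p,px,.076,o))
E
```

```text
[225 225 225 225 225 202 140 112 125 135 141 142 143 140 132 124 108  79
  65  60  50  43  43  43] [ 0.0307  0.03    0.0313  0.0306  0.062   0.0624  0.0627  0.0625  0.0625
  0.0535 -0.0011  0.0001]
[148 148 149 131 133 155 144 120 129 138 141 142 143 138 131 123 108  76
  52  70  68  30  39  39] [0.0362 0.0374 0.0348 0.0594 0.0622 0.0642 0.0644 0.0637 0.0616 0.0536
 0.0393 0.0006]
[218 218 218 218 217 189 119 125 131 138 141 142 141 137 130 121 104  76
  65  54  38  41  41  41] [0.0314 0.0306 0.0312 0.0595 0.0634 0.0634 0.0623 0.063  0.0619 0.0508
 0.0001 0.0014]
[ 43  42  41  41  41  41  56 116 131 139 143 143 142 142] [141 141 142 141 140 131 121  97  51  36  40  42  40  39  35  39]
(165, 77) [0.5089 0.018  0.063 ]
(311, 77) [ 0.5349 -0.1113  0.063 ]
(238, 77) [ 0.5219 -0.0467  0.063 ]
(238, 66) [ 0.5311 -0.045   0.063 ]
[[ 91.0254 -77.4521 166.8661]
 [ 92.6653 -53.6454 167.8523]
 [ 95.1795 -15.0716 168.6231]
 [ 97.7899  23.5134 169.5426]
 [ 99.6954  45.3234 171.8194]]
[215 209 203 197 190 165 140 141 120 111 111 111 112 110 107  92  59  28
  35  42] [ 0.0769  0.0756  0.0729  0.0505  0.0405  0.0196 -0.0007]
[204 200 196 191 183 171 152 132 108  92  91  87  86  78  75  71  48  34
  38  38] [0.0757 0.0748 0.0726 0.0186 0.0184 0.0128 0.0004]
(184, 52) [0.5321 0.0011 0.076 ]
(296, 52) [ 0.5508 -0.0919  0.076 ]
(130, 42) [0.5308 0.0466 0.076 ]
(345, 42) [ 0.5664 -0.1305  0.076 ]
```

```bash
python3 -m creep '[[[5,-2,25],[0,0,0]],[[5,-2,25],[0,0,0]],[[5,-2,25],[0,0,0]],[[5,-2,25],[0,0,0]],[[5,-2,25],[0,0,0]],[[5,-2,25],[0,0,0]],[[5,-2,25],[0,0,0]],[[5,-2,26],[0,0,0]],[[12,0,0],[0,0,0]],[[10,0,0],[0,0,0]],[[0,0,0],[0,0,0]],[[0,0,0],[0,0,0]]]'
python3 - <<'E'
from h import *
to([.522,-.0467,.03],11.4)
o=bot.get_obs();p=vision.camera('wrist');cv2.imwrite('pics/e.png',p['image'])
E
```

```text
clock: 4.82
eef_pos: [0.495, -0.0517, 0.0311]
tool_rot: [0.995, 0.099, 0.001, 0.0]
ft_force: [0.9, -0.4, 0.8]
grip_width: 0.0001
grasp_force: 0.0
clock 4.825 tcp [ 0.495  -0.0517  0.0311] yaw 11.42 F [ 0.93 -0.39  0.81] shift [27.5  0.5  1.1] wz 0.0003 tilt [ 1.1e-03 -2.0e-04 -1.0e+00]
```

View pics/e.png

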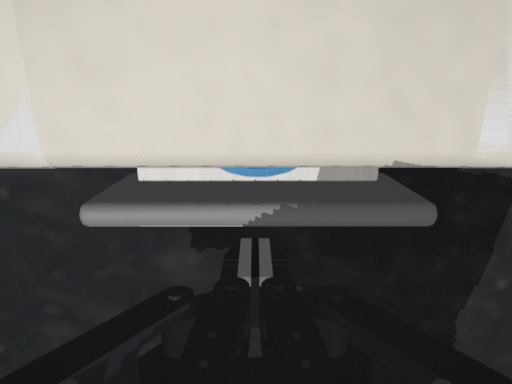

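The view shows the closed fingers at column 255, centred on the drawer front (80–437) with a gap left. I approach slowly.

```bash
python3 -m creep '[[[4,0,0],[0,0,0]],[[4,0,0],[0,0,0]],[[3,0,0],[0,0,0]],[[2,0,0],[0,0,0]],[[0,0,0],[0,0,0]],[[0,0,0],[0,0,0]]]'; python3 -m creep '[[[1,0,0],[0,0,0]],[[0,0,0],[0,0,0]]]';python3 -m creep '[[[1,0,0],[0,0,0]],[[0,0,0],[0,0,0]]]';python3 -m creep '[[[1,0,0],[0,0,0]],[[0,0,0],[0,0,0]]]';python3 -m creep '[[[1,0,0],[0,0,0]],[[0,0,0],[0,0,0]]]'
```

```text
clock: 5.62
eef_pos: [0.5071, -0.049, 0.0302]
tool_rot: [0.995, 0.099, -0.0, -0.0]
ft_force: [-0.5, 0.3, -0.0]
grip_width: 0.0001
grasp_force: 0.0
clock: 5.88
eef_pos: [0.5083, -0.0488, 0.0303]
tool_rot: [0.995, 0.099, 0.0, 0.0]
ft_force: [-1.0, 1.0, 0.1]
grip_width: -0.0001
grasp_force: 0.0
clock: 6.12
eef_pos: [0.5094, -0.0486, 0.0303]
tool_rot: [0.995, 0.099, 0.0, 0.0]
ft_force: [-0.1, -0.6, -0.0]
grip_width: -0.0
grasp_force: 0.0
clock: 6.38
eef_pos: [0.5103, -0.0484, 0.0303]
tool_rot: [0.995, 0.099, 0.0, -0.0]
ft_force: [0.4, 0.5, -0.2]
grip_width: 0.0002
grasp_force: 0.0
clock: 6.62
eef_pos: [0.5107, -0.0483, 0.0302]
tool_rot: [0.995, 0.099, -0.0, 0.0]
ft_force: [-1.8, -1.4, 0.1]
grip_width: -0.0005
grasp_force: 0.8
```

```bash
python3 -m creep '[[[1,0,0],[0,0,0]],[[0,0,0],[0,0,0]]]' | sed -n '2p;4p';python3 -m creep '[[[1,0,0],[0,0,0]],[[0,0,0],[0,0,0]]]'| sed -n '2p;4p';python3 -m creep '[[[1,0,0],[0,0,0]],[[0,0,0],[0,0,0]]]'| sed -n '2p;4p';python3 -m creep '[[[1,0,0],[0,0,0]],[[0,0,0],[0,0,0]]]'| sed -n '2p;4p'
```

```text
eef_pos: [0.5109, -0.0482, 0.0302]
ft_force: [-5.5, -1.1, 3.5]
eef_pos: [0.5119, -0.0481, 0.0302]
ft_force: [-5.3, -1.6, 4.3]
eef_pos: [0.5129, -0.0478, 0.0302]
ft_force: [-4.7, -0.9, 3.9]
eef_pos: [0.5139, -0.0477, 0.0302]
ft_force: [-4.6, -0.8, 3.9]
```

```bash
python3 -m creep '[[[1,0,0],[0,0,0]],[[0,0,0],[0,0,0]]]' | sed -n '2p;4p';python3 -m creep '[[[1,0,0],[0,0,0]],[[0,0,0],[0,0,0]]]'| sed -n '2p;4p';python3 -m creep '[[[0.5,0,0],[0,0,0]],[[0,0,0],[0,0,0]]]'| sed -n '2p;4p'
```

```text
eef_pos: [0.5148, -0.0474, 0.0301]
ft_force: [-4.8, -2.0, 3.5]
eef_pos: [0.5158, -0.0472, 0.0301]
ft_force: [-5.7, -1.8, 4.0]
eef_pos: [0.5162, -0.0472, 0.0301]
ft_force: [-5.0, -1.6, 3.6]
```

```bash
python3 -m creep '[[[0.5,0,0],[0,0,0]],[[0,0,0],[0,0,0]]]' | sed -n '2p;4p';python3 -m creep '[[[0.5,0,0],[0,0,0]],[[0,0,0],[0,0,0]]]'| sed -n '2p;4p'
```

```text
eef_pos: [0.5166, -0.0471, 0.0301]
ft_force: [-6.3, -1.2, 4.6]
eef_pos: [0.5171, -0.047, 0.0301]
ft_force: [-4.5, -1.4, 3.9]
```

```bash
python3 -m creep '[[[0.5,0,0],[0,0,0]],[[0,0,0],[0,0,0]]]' | sed -n '2p;4p'
```

```text
eef_pos: [0.5176, -0.0469, 0.0301]
ft_force: [-6.2, -1.4, 3.6]
```

```bash
python3 -m creep '[[[0.5,0,0],[0,0,0]],[[0,0,0],[0,0,0]]]' | sed -n '2p;4p';python3 -m creep '[[[0.5,0,0],[0,0,0]],[[0,0,0],[0,0,0]]]'| sed -n '2p;4p'
```

```text
eef_pos: [0.5181, -0.0468, 0.0301]
ft_force: [-4.8, -1.7, 4.3]
eef_pos: [0.5185, -0.0467, 0.0301]
ft_force: [-5.8, -1.8, 3.9]
```

```bash
python3 -m creep '[[[0.5,0,0],[0,0,0]],[[0,0,0],[0,0,0]]]' | sed -n '2p;4p';python3 -m creep '[[[0.5,0,0],[0,0,0]],[[0,0,0],[0,0,0]]]'| sed -n '2p;4p'
```

```text
eef_pos: [0.5191, -0.0466, 0.0301]
ft_force: [-5.4, -1.3, 3.8]
eef_pos: [0.5191, -0.0466, 0.0301]
ft_force: [-7.3, -2.5, 5.1]
```

```bash
python3 -m creep '[[[-0.5,0,0],[0,0,0]],[[-1,0,0],[0,0,0]],[[-1.5,0,0],[0,0,0]],[[-2,0,0],[0,0,0]],[[-2,0,0],[0,0,0]],[[-2,0,0],[0,0,0]],[[-2,0,0],[0,0,0]],[[-2,0,0],[0,0,0]],[[-2,0,0],[0,0,0]],[[-2,0,0],[0,0,0]],[[-2,0,0],[0,0,0]],[[0,0,0],[0,0,0]]]'
```

```text
clock: 11.62
eef_pos: [0.5018, -0.0501, 0.0301]
tool_rot: [0.995, 0.099, -0.0, -0.0]
ft_force: [-4.9, -1.0, 0.1]
grip_width: 0.0003
grasp_force: 2.6
```

The drawer follows the finger (4.9 N at 9 mm out), so I let it glide on out.

```bash
python3 -m creep '[[[-4,0,0],[0,0,0]],[[-6,0,0],[0,0,0]],[[-6,0,0],[0,0,0]],[[-6,0,0],[0,0,0]],[[-6,0,0],[0,0,0]],[[-6,0,0],[0,0,0]],[[-6,0,0],[0,0,0]],[[-6,0,0],[0,0,0]],[[-6,0,0],[0,0,0]],[[-6,0,0],[0,0,0]],[[-5,0,0],[0,0,0]],[[-4,0,0],[0,0,0]]]'
python3 -m creep '[[[-3,0,0],[0,0,0]],[[-3,0,0],[0,0,0]],[[-3,0,0],[0,0,0]],[[-3,0,0],[0,0,0]],[[-3,0,0],[0,0,0]],[[-3,0,0],[0,0,0]],[[0,0,0],[0,0,0]]]'
```

```text
clock: 13.12
eef_pos: [0.4367, -0.0633, 0.0305]
tool_rot: [0.995, 0.099, 0.0, -0.0]
ft_force: [-1.5, 0.6, -1.3]
grip_width: 0.0
grasp_force: 0.8
clock: 14.0
eef_pos: [0.4193, -0.067, 0.0305]
tool_rot: [0.995, 0.099, 0.0, 0.0]
ft_force: [0.4, 0.1, -1.3]
grip_width: -0.0004
grasp_force: 0.0
```

```bash
python3 -m creep '[[[-5,0,0],[0,0,0]],[[-5,0,-10],[0,0,0]],[[0,0,-20],[0,0,0]],[[0,0,-25],[0,0,0]],[[0,0,-25],[0,0,0]],[[0,0,-25],[0,0,0]],[[0,0,-25],[0,0,0]],[[0,0,-20],[0,0,0]],[[0,0,0],[0,0,0]],[[0,0,0],[0,0,0]],[[0,0,0],[0,0,0]]]' 85
python3 - <<'E'
from h import *
np.set_printoptions(precision=4,suppress=True)
to([.4835,-.0545,.18],11.4)
o=bot.get_obs();p=vision.camera('wrist');im=p['image'];cv2.imwrite('pics/f.png',im)
for q,z in [('drawer_front',.038),('drawer_seat',.03),('dish',0)]:
    for d in vision.place_of(p,q)[:2]: print(q,round(d['score'],2),np.round(d['position']),ray(p,d['position'],z,o))
# blue arcs: top at z=.036, fit circle
b=(im[...,0].astype(int)-im[...,2]>60)&(im[...,0]>90); ys,xs=np.where(b); print(len(xs))
C=cloud(p,o); print('z arcs',np.percentile(C[b][:,2],[5,25,50,75,95]))
g=b&(abs(C[...,2]-.036)<.003)
w=np.array([ray(p,(x,y),.036,o)[:2] for y,x in zip(*np.where(g))])
from scipy.optimize import least_squares
f=least_squares(lambda q:np.hypot(w[:,0]-q[0],w[:,1]-q[1])-q[2],[.4835,-.0545,.035],loss='soft_l1',f_scale=.001)
print('circle',f.x,f.cost,len(w))
E
```

```text
clock: 15.38
eef_pos: [0.4084, -0.0687, 0.1794]
tool_rot: [0.995, 0.099, -0.001, -0.0]
ft_force: [0.3, -0.5, -0.5]
grip_width: 0.0848
grasp_force: 0.0
clock 15.375 tcp [ 0.4084 -0.0687  0.1794] yaw 11.41 F [ 0.33 -0.49 -0.49] shift [76.4  0.9 -0.8] wz 0.0002 tilt [-0.002   0.0003 -1.    ]
drawer_front 0.91 [259. 150.] [ 0.4364 -0.0658  0.038 ]
drawer_seat 0.7 [258.  94.] [ 0.4821 -0.0559  0.03  ]
dish 0.84 [476. 276.] [ 0.3391 -0.3359  0.    ]
dish 0.83 [466. 179.] [ 0.4432 -0.2809  0.    ]
698
z arcs [-0.0885  0.0356  0.0363  0.0369  0.0376]
circle [ 0.4839 -0.0543  0.0353] 0.0002641536659281602 612
```

View pics/f.png

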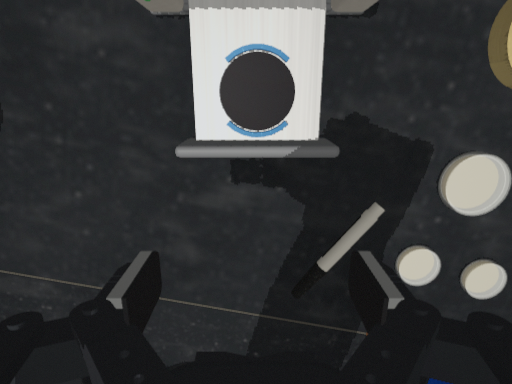

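The seat centre is (0.4839, −0.0543), from the arcs at rows 47 and 130 around column 258; it agrees with the push geometry. Now I view the dish from the same relative position.

```bash
python3 -m creep '[[[-12,30,0],[0,0,0]],[[-12,30,0],[0,0,0]],[[-12,31,0],[0,0,0]],[[-12,31,0],[0,0,0]],[[-12,31,0],[0,0,0]],[[-13,31,0],[0,0,0]],[[-12,31,0],[0,0,0]],[[0,0,0],[0,0,0]],[[0,0,0],[0,0,0]],[[0,0,0],[0,0,0]]]' 85
python3 - <<'E'
from h import *
np.set_printoptions(precision=4,suppress=True)
o=bot.get_obs();p=vision.camera('wrist');im=p['image'];cv2.imwrite('pics/g.png',im)
for d in vision.place_of(p,'dish')[:3]: print(round(d['score'],2),np.round(d['position']),ray(p,d['position'],0,o))
C=cloud(p,o)
m=((im.min(2)>110)).astype(np.uint8)
n,l,s,c=cv2.connectedComponentsWithStats(m)
for i in range(1,n):
    if s[i,4]<600: continue
    Q=C[l==i]; print(s[i],c[i],'z',np.percentile(Q[:,2],[5,50,95]))
    T=(l==i)&(abs(C[...,2]-.016)<.003)
    w=np.array([ray(p,(x,y),.016,o)[:2] for y,x in zip(*np.where(T))],np.float32)
    if len(w)>50:
        print('  circ',cv2.minEnclosingCircle(w),w.mean(0),len(w))
        print('  rect',w.min(0),w.max(0))
for row in (80,90,100): print(row, im[row,215:300:2].mean(1).astype(int))
to([.443,-.282,.18],11.4)
E
```

```text
clock: 16.82
eef_pos: [0.3685, -0.2955, 0.1802]
tool_rot: [0.995, 0.1, -0.0, -0.0]
ft_force: [0.6, 0.0, -0.2]
grip_width: 0.0849
grasp_force: 0.0
0.97 [285. 201.] [ 0.3434 -0.3325  0.    ]
0.93 [256.  93.] [ 0.4431 -0.2805  0.    ]
0.87 [218. 192.] [ 0.3397 -0.2613  0.    ]
[   0    0   65   45 2079] [36.1188 24.1188] z [0.0292 0.031  0.0639]
[406  50 106  55 725] [455.811   81.5834] z [0.     0.0091 0.0113]
[ 224   59   70   73 4017] [258.6958  94.8516] z [0.0157 0.017  0.0182]
  circ ((0.4411511719226837, -0.28339213132858276), 0.031605273485183716) [ 0.4419 -0.2832] 3964
  rect [ 0.4096 -0.3148] [ 0.4726 -0.252 ]
[ 108  119   61   79 1412] [137.8102 158.0942] z [0.0102 0.0147 0.0167]
  circ ((0.36086738109588623, -0.17921093106269836), 0.04491264373064041) [ 0.361  -0.1803] 1078
  rect [ 0.3193 -0.2038] [ 0.4019 -0.1557]
[ 195  171   45   43 1538] [217.4811 191.9597] z [0.0109 0.0121 0.0133]
  circ ((0.3430936336517334, -0.26206839084625244), 0.02187814749777317) [ 0.3445 -0.2626] 180
  rect [ 0.323  -0.2827] [ 0.3642 -0.2404]
[ 270  187   44   43 1480] [291.325  207.7223] z [0.01
[... 277 characters left out ...]
0.8518 -0.175  -0.11  ]
80 [ 55  56  55  54  56  56 129 205 224 221 224 224 224 224 224 224 224 224
 224 224 224 224 224 224 224 225 224 224 225 224 224 224 224 224 224 217
 222 199  85  52  55  54  52]
90 [ 57  57  59  59  58 164 221 219 224 224 224 224 224 224 224 225 224 225
 224 224 224 225 224 224 224 225 224 225 225 224 224 224 224 225 224 223
 223 219 210 141  53  55  54]
100 [ 54  55  56  57  59 167 219 218 225 225 224 225 224 225 225 225 224 225
 224 225 225 225 224 225 225 225 225 225 224 225 224 224 224 224 224 224
 223 217 211 126  53  53  52]
clock 16.925 tcp [ 0.3687 -0.2956  0.1803] yaw 11.49 F [-0.62 -0.71  0.32] shift [75.6  1.5  0.3] wz 0.0016 tilt [-0.0001  0.0002 -1.    ]
```

View pics/g.png

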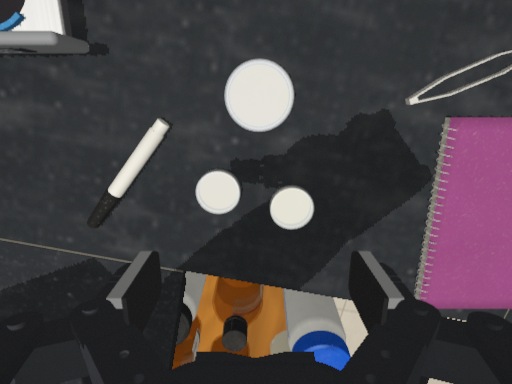

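The dish is at (258,95), centre (0.4418, −0.2833), with nothing near its sides at columns 224 and 294. I go down over it.

```bash
python3 -m creep '[[[15,0.5,0],[0,0,0]],[[15,0.5,10],[0,0,0]],[[15,0.5,25],[0,0,0]],[[15,0.5,30],[0,0,0]],[[14,0.4,30],[0,0,0]],[[0,0,30],[0,0,0]],[[0,0,25],[0,0,0]],[[0,0,12],[0,0,0]],[[0,0,8],[0,0,0]],[[0,0,0],[0,0,0]],[[0,0,0],[0,0,0]]]' 85
python3 - <<'E'
from h import *
to([.4418,-.2833,-.002],11.4)
o=bot.get_obs();p=vision.camera('wrist');cv2.imwrite('pics/hh.png',p['image'])
E
```

```text
clock: 18.3
eef_pos: [0.4422, -0.2845, 0.0112]
tool_rot: [0.995, 0.099, 0.001, 0.001]
ft_force: [0.4, -0.7, -0.0]
grip_width: 0.0853
grasp_force: 0.0
clock 18.3 tcp [ 0.4422 -0.2845  0.0112] yaw 11.41 F [ 0.39 -0.73 -0.05] shift [-0.2 -1.3 13.2] wz 0.0002 tilt [ 0.0015 -0.001  -1.    ]
```

View pics/hh.png

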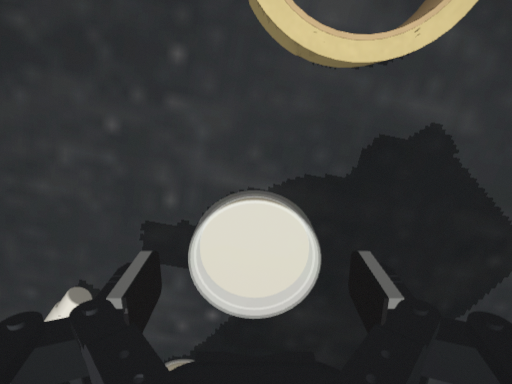

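The fingers straddle the dish at (255,255), and the marker end at (75,298) lies well behind the left finger. I lower and close.

```bash
python3 -m creep '[[[0,0,4],[0,0,0]],[[0,-0.5,4],[0,0,0]],[[0,-0.5,4],[0,0,0]],[[0,0,0],[0,0,0]],[[0,0,0],[0,0,0]]]' 85; python3 -m creep '[[[0,0,0],[0,0,0]],[[0,0,0],[0,0,0]],[[0,0,0],[0,0,0]],[[0,0,0],[0,0,0]],[[0,0,0],[0,0,0]],[[0,0,0],[0,0,0]]]' 58
```

```text
clock: 18.98
eef_pos: [0.4413, -0.2831, -0.0018]
tool_rot: [0.995, 0.099, -0.0, -0.0]
ft_force: [-0.6, -0.7, -0.3]
grip_width: 0.0848
grasp_force: 0.0
clock: 19.73
eef_pos: [0.4418, -0.2834, -0.0007]
tool_rot: [0.995, 0.099, 0.001, 0.0]
ft_force: [0.1, 0.8, 5.1]
grip_width: 0.0604
grasp_force: 64.9
```

```bash
python3 - <<'E'
from h import *
o=bot.get_obs();p=vision.camera('wrist');cv2.imwrite('pics/i.png',p['image'][180:330,120:400].repeat(2,0).repeat(2,1))
print(o['grip_width'],o['grasp_force'],o['ft_force'],o['eef_pos'])
E
```

```text
0.06041198381908549 64.93818530172575 [0.06458803 0.75076719 5.06539356] [ 0.44175128 -0.28341231 -0.00071467]
```

View pics/i.png

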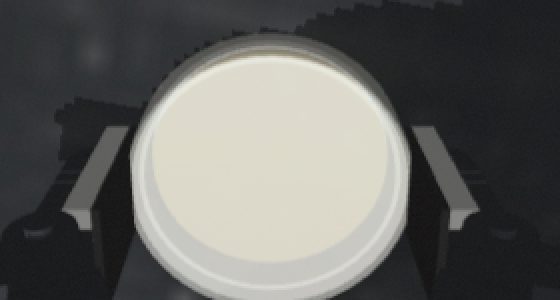

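The pads flank the dish evenly, but the width of 60.4 mm and 5 N upward suggest the tips touch the bench. I regrip 4 mm higher.

```bash
python3 -m creep '[[[0,0,0],[0,0,0]],[[0,0,0],[0,0,0]],[[0,0,0],[0,0,0]],[[0,0,-2],[0,0,0]],[[0,0,-2],[0,0,0]],[[0,0,0],[0,0,0]],[[0,0,0],[0,0,0]]]' 85; python3 -m creep '[[[0,0,0],[0,0,0]],[[0,0,0],[0,0,0]],[[0,0,0],[0,0,0]],[[0,0,0],[0,0,0]],[[0,0,0],[0,0,0]],[[0,0,0],[0,0,0]],[[0,0,0],[0,0,0]]]' 58
```

```text
clock: 20.65
eef_pos: [0.4413, -0.2831, 0.0024]
tool_rot: [0.995, 0.099, 0.0, 0.0]
ft_force: [-0.8, -1.0, 0.3]
grip_width: 0.0852
grasp_force: 0.0
clock: 21.52
eef_pos: [0.4415, -0.2832, 0.0031]
tool_rot: [0.995, 0.099, 0.0, 0.0]
ft_force: [-0.6, 0.4, 5.1]
grip_width: 0.06
grasp_force: 64.3
```

```bash
python3 -m creep '[[[0,0,-3],[0,0,0]],[[0,0,-6],[0,0,0]],[[0,0,-15],[0,0,0]],[[0,0,-20],[0,0,0]],[[0,0,-25],[0,0,0]],[[0,0,-25],[0,0,0]],[[0,0,-10],[0,0,0]],[[0,0,0],[0,0,0]],[[0,0,0],[0,0,0]]]'
cat > dm.py <<'E'
from h import *
np.set_printoptions(precision=4,suppress=True)
o=bot.get_obs();p=vision.camera('wrist');im=p['image'];cv2.imwrite('pics/j.png',im)
C=cloud(p,o);Rt=R.from_quat(o['tool_rot']).as_matrix();t=(C-o['eef_pos'])@Rt*1000
m=(abs(t[...,0])<40)&(abs(t[...,1])<29)&(t[...,2]>-30)&(t[...,2]<10)&(im.min(2)>90)
n,l,s,c=cv2.connectedComponentsWithStats(m.astype(np.uint8)); i=1+np.argmax(s[1:,4]); Q=t[l==i]; print(s[i],c[i])
ztop=np.percentile(Q[:,2],20); print('z pct',np.percentile(Q[:,2],[2,10,25,50,75,90]))
S=Q[abs(Q[:,2]-np.median(Q[:,2]))<2]
A=np.c_[S[:,:2],np.ones(len(S))]; k=np.linalg.lstsq(A,S[:,2],rcond=None)[0]; print('tilt',k)
print('x',np.percentile(S[:,0],[0,1,50,99,100]),'y',np.percentile(S[:,1],[0,1,50,99,100]))
E
python3 dm.py
```

```text
clock: 22.65
eef_pos: [0.4406, -0.2827, 0.1054]
tool_rot: [0.995, 0.099, -0.001, -0.001]
ft_force: [-0.6, 0.5, -0.8]
grip_width: 0.0601
grasp_force: 64.5
[  190   197   133   131 13985] [255.0133 262.561 ]
z pct [-14.9052 -14.4803 -14.1184 -13.7218 -13.3201 -12.9064]
tilt [ -0.0025  -0.0014 -13.7415]
x [-31.3751 -28.785    2.8965  30.6136  31.9393] y [-28.9997 -27.9518  -0.7321  27.6461  28.9764]
```

View pics/j.png

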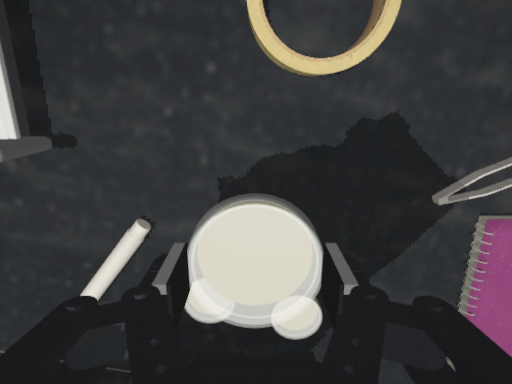

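The dish is held level and centred between the pads, its underside 2.3 mm below the TCP. I carry it over the seat.

```bash
python3 -m creep '[[[6,-14,0],[0,0,0]],[[10,-25,0],[0,0,0]],[[12,-29,0],[0,0,0]],[[12,-30,0],[0,0,0]],[[12,-30,0],[0,0,0]],[[12,-30,0],[0,0,0]],[[11,-28,0],[0,0,0]],[[8,-19,0],[0,0,0]],[[4.4,-10.4,0],[0,0,0]],[[0,0,0],[0,0,0]],[[0,0,0],[0,0,0]],[[0,0,0],[0,0,0]]]'
python3 - <<'E'
from h import *
to([.4837,-.0543,.033],11.4)
E
```

```text
clock: 24.2
eef_pos: [0.4842, -0.0554, 0.1063]
tool_rot: [0.995, 0.099, -0.0, 0.0]
ft_force: [-0.4, -0.1, -0.3]
grip_width: 0.0599
grasp_force: 64.5
clock 24.2 tcp [ 0.4842 -0.0554  0.1063] yaw 11.34 F [-0.38 -0.06 -0.34] shift [-0.2 -1.1 73.3] wz -0.001 tilt [-1.e-04 -2.e-04 -1.e+00]
```

```bash
python3 -m creep '[[[-0.2,-1,12],[0,0,0]],[[0,0,14],[0,0,0]],[[0,0,14],[0,0,0]],[[0,0,12],[0,0,0]],[[0,0,9],[0,0,0]],[[0,0,0],[0,0,0]],[[0,0,0],[0,0,0]]]'
python3 - <<'E'
from h import *
np.set_printoptions(precision=4,suppress=True)
to([.4837,-.0543,.033],11.4)
o=bot.get_obs();p=vision.camera('wrist');im=p['image'];cv2.imwrite('pics/k.png',im)
b=(im[...,0].astype(int)-im[...,2]>50)&(im[...,0]>80); ys,xs=np.where(b); print(len(xs),xs.min() if len(xs) else 0,xs.max(),ys.min(),ys.max())
C=cloud(p,o);Rt=R.from_quat(o['tool_rot']).as_matrix();t=(C-o['eef_pos'])@Rt*1000
g=b&(abs(C[...,2]-.036)<.003)
w=np.array([(Rt.T@(ray(p,(x,y),.036,o)-o['eef_pos']))[:2]*1000 for y,x in zip(*np.where(g))])
from scipy.optimize import least_squares
f=least_squares(lambda q:np.hypot(w[:,0]-q[0],w[:,1]-q[1])-35.3,[0,0],loss='soft_l1',f_scale=1)
print('seat in tool mm',f.x,len(w),w.min(0),w.max(0))
E
```

```text
clock: 25.08
eef_pos: [0.4843, -0.0538, 0.0456]
tool_rot: [0.995, 0.099, 0.0, 0.0]
ft_force: [-0.5, -0.9, -0.6]
grip_width: 0.0601
grasp_force: 64.5
clock 25.075 tcp [ 0.4843 -0.0538  0.0456] yaw 11.41 F [-0.5  -0.87 -0.63] shift [-0.7  0.4 12.5] wz 0.0003 tilt [ 0.0006 -0.     -1.    ]
959 205 310 177 204
seat in tool mm [-0.1846  0.4183] 950 [ 23.2974 -25.4486] [37.1009 26.409 ]
```

View pics/k.png

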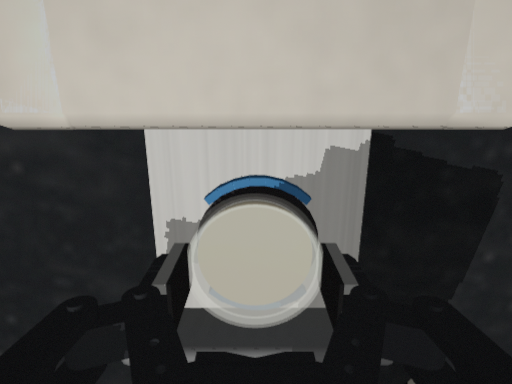

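The view shows the dish at (255,258) just above the rear arc (row 185), nearly concentric. The residual shift is about (−0.5, +0.4) mm. I lower it.

```bash
python3 -m creep '[[[-0.5,0.4,2],[0,0,0]],[[0,0,2],[0,0,0]],[[0,0,2],[0,0,0]],[[0,0,0],[0,0,0]]]'; python3 -m creep '[[[0,0,1.5],[0,0,0]],[[0,0,1.5],[0,0,0]],[[0,0,0],[0,0,0]]]';  python3 -m creep '[[[0,0,1],[0,0,0]],[[0,0,1],[0,0,0]],[[0,0,0],[0,0,0]]]'
```

```text
clock: 25.62
eef_pos: [0.4833, -0.0542, 0.0391]
tool_rot: [0.995, 0.099, -0.0, -0.0]
ft_force: [-0.5, -0.2, 0.2]
grip_width: 0.0597
grasp_force: 64.5
clock: 26.0
eef_pos: [0.4834, -0.0542, 0.0361]
tool_rot: [0.995, 0.099, -0.0, -0.0]
ft_force: [1.1, 0.4, -1.7]
grip_width: 0.0601
grasp_force: 64.5
clock: 26.38
eef_pos: [0.4835, -0.0542, 0.0342]
tool_rot: [0.995, 0.099, -0.0, -0.0]
ft_force: [-0.9, -0.9, -1.2]
grip_width: 0.0599
grasp_force: 64.5
```

```bash
python3 -m creep '[[[0,0,0.7],[0,0,0]],[[0,0,0],[0,0,0]]]' | sed -n '2p;4p'; python3 -m creep '[[[0,0,0.7],[0,0,0]],[[0,0,0],[0,0,0]]]'| sed -n '2p;4p'
```

```text
eef_pos: [0.4835, -0.0542, 0.0336]
ft_force: [-0.5, -0.3, -0.3]
eef_pos: [0.4836, -0.0542, 0.0331]
ft_force: [-0.9, 0.4, 1.4]
```

```bash
python3 -m creep '[[[0,0,0.5],[0,0,0]],[[0,0,0],[0,0,0]]]' | sed -n '2p;4p'
```

```text
eef_pos: [0.4837, -0.0542, 0.0331]
ft_force: [-2.0, 1.0, 5.6]
```

Seated: TCP z 0.0331 as predicted, with contact force rising. I hold, then release and rise.

```bash
python3 -m creep '[[[0,0,-0.3],[0,0,0]],[[0,0,0],[0,0,0]],[[0,0,0],[0,0,0]]]' | sed -n '2p;4p'; python3 -m creep '[[[0,0,0],[0,0,0]],[[0,0,0],[0,0,0]],[[0,0,0],[0,0,0]],[[0,0,0],[0,0,0]],[[0,0,0],[0,0,0]]]' 85; python3 -m creep '[[[0,0,-10],[0,0,0]],[[0,0,-20],[0,0,0]],[[0,0,-25],[0,0,0]],[[-5,0,-25],[0,0,0]],[[-15,0,-20],[0,0,0]],[[-20,0,-15],[0,0,0]],[[-20,0,-10],[0,0,0]],[[-15,0,0],[0,0,0]],[[0,0,0],[0,0,0]],[[0,0,0],[0,0,0]]]' 85
python3 - <<'E'
from h import *
np.set_printoptions(precision=4,suppress=True)
to([.4225,-.0664,.03],11.4)
o=bot.get_obs();p=vision.camera('wrist');im=p['image'];cv2.imwrite('pics/l.png',im)
for q,z in [('drawer_front',.038),('dish',.03)]:
    for d in vision.place_of(p,q)[:1]: print(q,round(d['score'],2),np.round(d['position']),ray(p,d['position'],z,o))
C=cloud(p,o)
m=(np.hypot(C[...,0]-.4839,C[...,1]+.0543)<.030)&(abs(C[...,2]-.046)<.006); S=C[m]
print(len(S),np.median(S[:,2]),np.linalg.lstsq(np.c_[S[:,:2]-S[:,:2].mean(0),np.ones(len(S))],S[:,2],rcond=None)[0])
E
```

```text
eef_pos: [0.4837, -0.0542, 0.033]
ft_force: [-2.1, 0.1, 5.8]
clock: 28.12
eef_pos: [0.4835, -0.0542, 0.0326]
tool_rot: [0.995, 0.099, -0.0, 0.0]
ft_force: [0.0, 0.1, -0.2]
grip_width: 0.085
grasp_force: 0.0
clock: 29.38
eef_pos: [0.4104, -0.069, 0.1575]
tool_rot: [0.995, 0.099, 0.0, -0.0]
ft_force: [0.7, -0.2, 0.2]
grip_width: 0.0852
grasp_force: 0.0
clock 29.375 tcp [ 0.4104 -0.069   0.1575] yaw 11.41 F [ 0.71 -0.24  0.19] shift [ 12.3  -0.2 127.5] wz 0.0001 tilt [ 0.0003  0.0001 -1.    ]
drawer_front 0.64 [256. 158.] [ 0.4351 -0.0641  0.038 ]
dish 0.96 [420. 277.] [ 0.3534 -0.2392  0.03  ]
5291 0.046944431646683826 [-0.0002  0.0003  0.0469]
```

View pics/l.png

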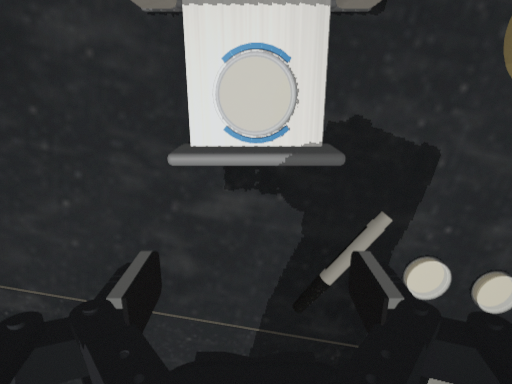

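The dish lies flat and centred between the arcs at (256,93), top at 47 mm with zero slope. (I have now viewed 12 pictures, two over the allowance, so I view no more.) Next I close the fingers and go down in front of the drawer.

```bash
python3 -m creep '[[[-8,0,10],[0,0,0]],[[0,0,17],[0,0,0]],[[0,0,20],[0,0,0]],[[0,0,20],[0,0,0]],[[0,0,20],[0,0,0]],[[0,0,20],[0,0,0]],[[0,0,15],[0,0,0]],[[0,0,5.5],[0,0,0]],[[0,0,0],[0,0,0]],[[0,0,0],[0,0,0]]]' 0
python3 -m creep '[[[5,0,0],[0,0,0]],[[5,0,0],[0,0,0]],[[3,0,0],[0,0,0]],[[2,0,0],[0,0,0]],[[2,0,0],[0,0,0]],[[2,0,0],[0,0,0]],[[2,0,0],[0,0,0]],[[2,0,0],[0,0,0]],[[2,0,0],[0,0,0]],[[2,0,0],[0,0,0]]]'
```

```text
clock: 30.78
eef_pos: [0.4026, -0.0707, 0.0306]
tool_rot: [0.995, 0.099, 0.0, 0.0]
ft_force: [0.8, -0.4, -0.1]
grip_width: 0.0001
grasp_force: 0.0
clock: 32.02
eef_pos: [0.4282, -0.0653, 0.03]
tool_rot: [0.995, 0.099, -0.001, 0.0]
ft_force: [-1.9, -1.3, 2.2]
grip_width: -0.0003
grasp_force: 1.3
```

```bash
python3 -m creep '[[[3,0,0],[0,0,0]],[[4,0,0],[0,0,0]],[[4,0,0],[0,0,0]],[[4,0,0],[0,0,0]],[[4,0,0],[0,0,0]],[[4,0,0],[0,0,0]],[[4,0,0],[0,0,0]],[[4,0,0],[0,0,0]],[[4,0,0],[0,0,0]],[[4,0,0],[0,0,0]],[[4,0,0],[0,0,0]],[[4,0,0],[0,0,0]]]' | sed -n '1,2p;4p'
python3 -m creep '[[[4,0,0],[0,0,0]],[[4,0,0],[0,0,0]],[[4,0,0],[0,0,0]],[[4,0,0],[0,0,0]],[[4,0,0],[0,0,0]],[[3,0,0],[0,0,0]],[[3,0,0],[0,0,0]],[[2,0,0],[0,0,0]],[[2,0,0],[0,0,0]],[[2,0,0],[0,0,0]],[[1,0,0],[0,0,0]],[[0,0,0],[0,0,0]]]' | sed -n '1,2p;4p'
```

```text
clock: 33.52
eef_pos: [0.4747, -0.0559, 0.0301]
ft_force: [-4.9, -0.7, -0.8]
clock: 35.02
eef_pos: [0.507, -0.0494, 0.0301]
ft_force: [-5.1, -0.9, -1.0]
```

Drawer at about +4 mm. I go to about 4 mm past zero, then take small steps.

```bash
python3 -m creep '[[[1,0,0],[0,0,0]],[[1,0,0],[0,0,0]],[[1,0,0],[0,0,0]],[[1,0,0],[0,0,0]],[[1,0,0],[0,0,0]],[[1,0,0],[0,0,0]],[[1,0,0],[0,0,0]],[[1,0,0],[0,0,0]],[[0,0,0],[0,0,0]]]' | sed -n '1,2p;4p'; python3 -m creep '[[[0.5,0,0],[0,0,0]],[[0.5,0,0],[0,0,0]],[[0,0,0],[0,0,0]]]' | sed -n '2p;4p'
```

```text
clock: 36.15
eef_pos: [0.5147, -0.0478, 0.0301]
ft_force: [-5.1, -1.4, -1.1]
eef_pos: [0.5156, -0.0476, 0.0301]
ft_force: [-5.0, -0.9, 0.0]
```

```bash
python3 -m creep '[[[0.5,0,0],[0,0,0]],[[0,0,0],[0,0,0]]]' | sed -n '2p;4p';python3 -m creep '[[[0.5,0,0],[0,0,0]],[[0,0,0],[0,0,0]]]'| sed -n '2p;4p'
```

```text
eef_pos: [0.5161, -0.0476, 0.0301]
ft_force: [-5.3, -1.6, -0.0]
eef_pos: [0.5166, -0.0475, 0.0301]
ft_force: [-5.8, -1.2, -0.9]
```

```bash
python3 -m creep '[[[0.5,0,0],[0,0,0]],[[0,0,0],[0,0,0]]]' | sed -n '2p;4p';python3 -m creep '[[[0.5,0,0],[0,0,0]],[[0,0,0],[0,0,0]]]'| sed -n '2p;4p'
```

```text
eef_pos: [0.517, -0.0474, 0.0301]
ft_force: [-5.1, -1.2, -1.3]
eef_pos: [0.5175, -0.0473, 0.0301]
ft_force: [-5.8, -1.0, -0.6]
```

```bash
python3 -m creep '[[[0.5,0,0],[0,0,0]],[[0,0,0],[0,0,0]]]' | sed -n '2p;4p';python3 -m creep '[[[0.5,0,0],[0,0,0]],[[0,0,0],[0,0,0]]]'| sed -n '2p;4p'
```

```text
eef_pos: [0.518, -0.0472, 0.0301]
ft_force: [-5.4, -0.8, -1.0]
eef_pos: [0.5185, -0.047, 0.0301]
ft_force: [-5.8, -0.8, -0.7]
```

```bash
python3 -m creep '[[[0.5,0,0],[0,0,0]],[[0,0,0],[0,0,0]]]' | sed -n '2p;4p';python3 -m creep '[[[0.5,0,0],[0,0,0]],[[0,0,0],[0,0,0]]]'| sed -n '2p;4p'
```

```text
eef_pos: [0.519, -0.047, 0.0301]
ft_force: [-5.6, 0.2, -0.0]
eef_pos: [0.5195, -0.0469, 0.0301]
ft_force: [-6.4, -1.3, -0.7]
```

```bash
python3 -m creep '[[[0.5,0,0],[0,0,0]],[[0,0,0],[0,0,0]]]' | sed -n '2p;4p'
```

```text
eef_pos: [0.5199, -0.0468, 0.0301]
ft_force: [-6.8, -0.6, 0.0]
```

```bash
python3 -m creep '[[[0.5,0,0],[0,0,0]],[[0,0,0],[0,0,0]]]' | sed -n '2p;4p'
```

```text
eef_pos: [0.5204, -0.0467, 0.0301]
ft_force: [-4.9, -1.2, -0.7]
```

```bash
python3 -m creep '[[[0.5,0,0],[0,0,0]],[[0,0,0],[0,0,0]]]' | sed -n '2p;4p'
```

```text
eef_pos: [0.5209, -0.0465, 0.0301]
ft_force: [-5.9, -1.0, -0.4]
```

```bash
python3 -m creep '[[[0.5,0,0],[0,0,0]],[[0,0,0],[0,0,0]]]' | sed -n '2p;4p'; python3 -m creep '[[[0.5,0,0],[0,0,0]],[[0,0,0],[0,0,0]]]' | sed -n '2p;4p'
```

```text
eef_pos: [0.5214, -0.0464, 0.0301]
ft_force: [-5.2, -1.1, -0.1]
eef_pos: [0.5218, -0.0464, 0.0301]
ft_force: [-5.4, -1.0, -0.2]
```

```bash
python3 -m creep '[[[0.5,0,0],[0,0,0]],[[0,0,0],[0,0,0]]]' | sed -n '2p;4p'
```

```text
eef_pos: [0.5223, -0.0463, 0.0301]
ft_force: [-5.3, -0.1, -0.9]
```

```bash
python3 -m creep '[[[0.5,0,0],[0,0,0]],[[0,0,0],[0,0,0]]]' | sed -n '2p;4p'
```

```text
eef_pos: [0.5228, -0.0462, 0.0301]
ft_force: [-5.8, -0.8, -0.5]
```

```bash
python3 -m creep '[[[0.5,0,0],[0,0,0]],[[0,0,0],[0,0,0]]]' | sed -n '2p;4p'
```

```text
eef_pos: [0.5233, -0.0461, 0.0301]
ft_force: [-5.8, -0.6, -0.8]
```

```bash
python3 -m creep '[[[0.5,0,0],[0,0,0]],[[0,0,0],[0,0,0]]]' | sed -n '2p;4p'
```

```text
eef_pos: [0.5238, -0.046, 0.0301]
ft_force: [-5.6, -1.0, -0.3]
```

```bash
python3 -m creep '[[[0.5,0,0],[0,0,0]],[[0,0,0],[0,0,0]]]' | sed -n '2p;4p'
```

```text
eef_pos: [0.5239, -0.046, 0.0301]
ft_force: [-7.2, -1.2, 0.3]
```

```bash
python3 -m creep '[[[0.4,0,0],[0,0,0]],[[0,0,0],[0,0,0]]]' | sed -n '2p;4p'
```

```text
eef_pos: [0.5239, -0.046, 0.0301]
ft_force: [-7.7, -2.3, 2.0]
```

The stop is felt, so the catch has tripped. I back off slowly, ready to hold if the drawer follows past zero.

```bash
python3 -m creep '[[[-1,0,0],[0,0,0]],[[-2,0,0],[0,0,0]],[[-2,0,0],[0,0,0]],[[-2,0,0],[0,0,0]],[[-2,0,0],[0,0,0]],[[-2,0,0],[0,0,0]],[[-2,0,0],[0,0,0]],[[-2,0,0],[0,0,0]],[[-2,0,0],[0,0,0]],[[-2,0,0],[0,0,0]],[[0,0,0],[0,0,0]],[[0,0,0],[0,0,0]]]'
```

```text
clock: 42.78
eef_pos: [0.5067, -0.0496, 0.0303]
tool_rot: [0.995, 0.099, 0.0, 0.0]
ft_force: [-0.1, -0.1, 0.3]
grip_width: 0.0
grasp_force: 0.0
```

Force is zero 4 mm in front of the latched position, so the drawer is caught. I withdraw, rise and check.

```bash
python3 -m creep '[[[-10,0,0],[0,0,0]],[[-20,0,0],[0,0,0]],[[-25,0,-10],[0,0,0]],[[-15,0,-25],[0,0,0]],[[0,0,-30],[0,0,0]],[[0,0,-30],[0,0,0]],[[0,0,-30],[0,0,0]],[[0,0,-25],[0,0,0]],[[0,0,0],[0,0,0]],[[0,0,0],[0,0,0]],[[0,0,0],[0,0,0]],[[0,0,0],[0,0,0]]]' | sed -n '1,2p;4p'
python3 - <<'E'
from h import *
np.set_printoptions(precision=4,suppress=True)
o=bot.get_obs();p=vision.camera('wrist')
for d in vision.place_of(p,'drawer_front')[:1]: print(d['score'],ray(p,d['position'],.038,o))
p=vision.camera('top')
for q,z in [('drawer_front',.038),('label_tape',0),('beaker',0),('wash_bottle',0),('marker',0),('forceps',0)]:
    for d in vision.place_of(p,q)[:1]: print(q,round(d['score'],2),ray(p,d['position'],z))
E
```

```text
clock: 44.28
eef_pos: [0.4372, -0.0634, 0.1792]
ft_force: [-0.5, -0.2, 0.2]
0.86 [ 0.5244 -0.0467  0.038 ]
drawer_front 0.53 [0.4087 0.2227 0.038 ]
label_tape 0.79 [ 0.5857 -0.3007  0.    ]
beaker 0.63 [0.4136 0.2317 0.    ]
wash_bottle 0.8 [0.543  0.2452 0.    ]
marker 0.8 [ 0.3381 -0.1849  0.    ]
forceps 0.58 [ 0.4997 -0.4825  0.    ]
```

The wrist view puts the drawer front back at (0.524, −0.047), its latched position, and the bystanders have not moved.

```bash
python3 -c "
from workcell import workorder
print(workorder.job_done())"
```

```text
the job is handed in; nothing more can be done
None
```

The dish lies in the ring, the drawer is latched shut, nothing else on the bench was moved, and the job is handed in at about 44 s, with no verdict shown; I viewed 12 pictures against the limit of 10.

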